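Lay the fish measuring board on its fold-out drying rest

TASK

Swing the folding arm of the steel drying rest all the way out to its stop, so that it is parallel with the fixed arm. Then pick up the white measuring board and set it down gently across both arms, marked face up, centred on the arms and square to them, with its nose-plate end over the higher, fixed arm so that it drains. Leave the other things where they are.

Things in the scene. Friction and masses are not known exactly. Their poses are not given: they have to be found in the camera images.
- rack: Steel drying rest, fixed. Origin on the table under the middle of the resting place. Foot 80 x 190 x 12 mm (x 30..110) and two posts 18 mm thick (x 60, y +75 and -75). From the +y post a fixed arm 12 mm wide runs level to x = -60, top 105 mm above the table, with a 12 mm thick stop pin 12 mm high on it at x = -55. The folding lower arm hinges on the -y post.
- swing_arm (a joint): Folding arm, vertical hinge. 0 = folded, pointing to the rack's +y; grows as it swings out towards the rack's -x (counter-clockwise from above) to its stop at 1.571, parallel with the fixed arm. Stiff: stays where left. 12 mm wide, 14 thick, 121 long, top 83 mm above the table (22 mm lower than the fixed arm).
- hinge_point (a point): On the folding arm's hinge axis, at the height of the arm's top (83 mm). Fixed on the rack at x = 60, y = -75 mm.
- swing_knob (a point): Centre of the upright round knob near the free end of the folding arm, 115 mm from the hinge axis; 12 mm thick, from 83 to 114 mm above the table, this point at 101 mm.
- rest_centre (a point): Point of the rest, 95 mm above the table (rack x = 0, y = 0), midway between and along the two arms when the folding arm is out: the middle of the board's underside should come here. The board then slopes by 0.146 rad, rising to the rack's +y.
- measuring_board: White plastic fish measuring board: slab 50 (x) x 200 (y) x 16 (z) mm with black scale marks, about 0.2 kg, and an upright nose plate 8 mm thick, 50 mm wide, at its +y end, rising to 52 mm above the underside. Origin: centre of the slab's underside. Starts flat on the table.
- nose_top (a point): Middle of the top edge of the measuring board's nose plate (board frame 0, 96, 52 mm).
- water_bottle: Bystander: clear water bottle, 64 mm across, 190 mm tall. Origin: centre of its underside.
- shell_a: Bystander: mussel shell, dark lens shape 72 mm across, 26 mm thick. Origin: centre of its underside.
- shell_b: Bystander: mussel shell, brown lens shape 72 mm across, 26 mm thick. Origin: centre of its underside.
- caliper_case: Bystander: plain flat black case 170 x 50 x 22 mm, long side along its x. Origin: centre of its underside.
- sample_jar: Bystander: glass jar 68 mm across, 85 mm tall. Origin: centre of its underside.
- cup: Bystander: open white cup 76 mm across, 90 mm tall. Origin: centre of its underside.
- tag_roll: Bystander: green plastic ring 80 mm across, 24 mm high. Origin: centre of its underside.
Things that resemble listed ones, but are neither listed nor needed, are in the scene too. What is shaped like the measuring_board but brown is not meant.

How it is judged:
By the outcome, as a careful person would: the job done as asked, in the order asked, and still so for the second after the job is handed in, with the robot touching nothing.
It also fails if it takes over 64 s, if anything falls off the work surface, if the arm or the gripper's body presses on something with over 40 N, if the wrist force passes 120 N, or if a joint passes its speed limit or range.

ROBOT

A 6-joint arm with a two-finger parallel gripper is mounted at the origin on the work surface. World frame = base frame: x ahead of the robot, y to its left, z up, the work surface at z = 0. Lengths are in m, angles in rad, forces in N, time in s.
With the tool pointing down it reaches from about 0.425 to 0.95 m from the base axis. Payload 3.5 kg.
Tool frame: the origin (TCP) lies midway between the tips of the shut fingers; the grasp point (between the pads) lies 19 mm behind it; z points along the fingers, y is the line along which they close (so a half turn about z gives the same grasp; the last joint's range is limited). The gripper opens to 85 mm and grips with 20 to 120 N. Pads are 22 mm wide; open, the fingers measure 114 mm over their backs; the gripper's body (76 mm by 85 mm) begins 54 mm behind the grasp point. The pads swing forward as they close: fully open they stand 13 mm farther back than shut.
Start: joints at [1.139, 0.286, 1.577, -0, 1.279, -0.15], TCP at [0.188, 0.648, 0.231] pointing down, gripper open.
Joint ranges: [-2.77, 2.77], [-0.9, 2.22], [0.21, 2.48], [-1.53, 4.67], [0.24, 2.81], [-2.84, 2.84]. Speed limits (rad/s): [2.79, 2.79, 3.14, 3.14, 3.14, 3.14].

INTERFACE

Orientations are given as a unit quaternion [x, y, z, w].
In Python, from plant import ctrl gives the robot as it stands.
- The arm moves only by the tool move_arm, never from a script. Its argument "plan" is a list of rows, each an object of numbers: "x", "y", "z": the shift along the tool's x, y, z in m; "yaw": the turn about the tool's z in rad; "fingers": the closure, from 0 (fully open) to 1 (shut). In form: [{"x": .., "y": .., "z": .., "yaw": .., "fingers": ..}, ...]. A call has 1 to 5 rows; each row is the pose to reach, as a shift and turn from the pose commanded when the call began, along the tool's axes at that moment; what a row does not reach only later rows make up. A row lasts 1/10 s, in which the tool goes at most 50 mm and 8.59 degrees, less where a joint would pass 70% of its speed; a pose out of reach is approached as far as the arm can. A call with a gripper value outside its range is refused whole. The fingers move at their own pace and stop on an object; "force" is the grip in N (left out, the last holds). Time passes only in rows, so rows that repeat a pose let the fingers close. It gives the time, the measured TCP pose, the force, the opening and the grip force at its end, in the units of the state.
- ctrl.get_state(): the state, without advancing time (a new reading comes with each control period).
- ctrl.read_camera(name): name is "scene" or "top"; returns the picture (400x640x3 uint8, red, green, blue); there is no depth.
- ctrl.camera_model(name): a dict with "intrinsics" (3x3 intrinsics, pixels), "distortion" ([k1, k2, p1, p2, k3] as OpenCV has them; the pictures are not rectified), "cam_to_world" (4x4, takes a point from camera to world coordinates). Camera axes: x right, y up, looking along -z (the intrinsics and any distortion apply to the point x, -y, -z); pixel columns grow to the right and rows downward; lengths in m; the calibration is good to about 2 mm. A picture is of the moment at which its call begins. camera_model takes no time and is no camera call.
- ctrl.sign_off(): hands the job in; it is judged then, once.
The state is a dict: "time": time; "qpos": joint angles; "dq": joint speeds; "joint_efforts": joint torques, N m; "eef_pos": TCP position; "tcp_rot": TCP orientation; "contact_force": force on the tool from outside, world axes, zero at the start; "wrist_torque": the same for the moment, N m; "opening": opening from 0.0 (shut) to 1.0 (fully open); "finger_force": force on a finger pad.
Only numpy, scipy, OpenCV 4.12 (cv2) and the standard library are available. Lean on these libraries where they do the work, as an engineer would, in place of code of your own. Each camera call takes 0.05 s, during which the arm holds its last target. There are 200 camera calls.

## Working session

There is one attempt and no reset: what is moved stays moved. The work goes in short steps, Python scripts to look and compute and a tool call to move; the robot and the scene stay as the last step left them, time stands still between calls to the robot, and variables do not carry over. Pictures are saved under pics/ and viewed, at most 14 in all, crops included, and the job is handed in when it is done.

Besides the shell and the picture viewer there is one more tool, called after "Request:" by a JSON object that holds its "op" and its "data". move_arm: Moves the arm, as the interface text tells. Its arguments: {"type":"object","properties":{"plan":{"type":"array"},"force":{"type":"number"}},"required":["plan"]}

```bash
mkdir -p pics; python3 - <<'E'
from plant import ctrl
import cv2, numpy as np
for n in("scene","top"):
    im=ctrl.read_camera(n); cv2.imwrite(f"pics/{n}0.png",im[:,:,::-1]); m=ctrl.camera_model(n)
    print(n,np.round(m["intrinsics"],1).tolist(),m["distortion"],np.round(m["cam_to_world"],3).tolist())
s=ctrl.get_state();print(s)
E
```

```text
scene [[487.6, 0.0, 320.9], [0.0, 487.6, 188.8], [0.0, 0.0, 1.0]] [-0.13392152  0.          0.          0.          0.        ] [[-0.637, -0.567, 0.522, 1.269], [0.77, -0.467, 0.434, 0.654], [-0.002, 0.679, 0.734, 1.18], [0.0, 0.0, 0.0, 1.0]]
top [[483.9, 0.0, 326.5], [0.0, 483.9, 198.2], [0.0, 0.0, 1.0]] [-0.0879091  0.         0.         0.         0.       ] [[-0.002, 0.996, -0.088, 0.367], [-1.0, -0.001, 0.013, 0.022], [0.013, 0.088, 0.996, 1.677], [0.0, 0.0, 0.0, 1.0]]
{'time': 0.1, 'qpos': array([ 1.13898679e+00,  2.87179464e-01,  1.57806133e+00, -1.06426032e-05,
        1.27859136e+00, -1.49974878e-01]), 'dq': array([ 5.45639261e-04, -5.92606420e-04, -6.22211240e-03,  1.70106905e-03,
       -4.57952273e-03, -2.20863476e-05]), 'joint_efforts': array([-2.10963103e-04, -4.07297158e+01, -2.93698096e+01, -2.02568472e-04,
        3.38442915e-03, -4.58784797e-06]), 'eef_pos': array([0.18743137, 0.64782512, 0.23000059]), 'tcp_rot': array([ 1.40449800e-01,  9.90087168e-01, -1.07416819e-03, -3.16272119e-04]), 'contact_force': array([-0.05872156, -0.41330925, -0.39473125]), 'wrist_torque': array([-0.00193319, -0.01434493, -0.02022457]), 'finger_force': 0.0, 'opening': 1.0021280132619488}
```

View pics/top0.png

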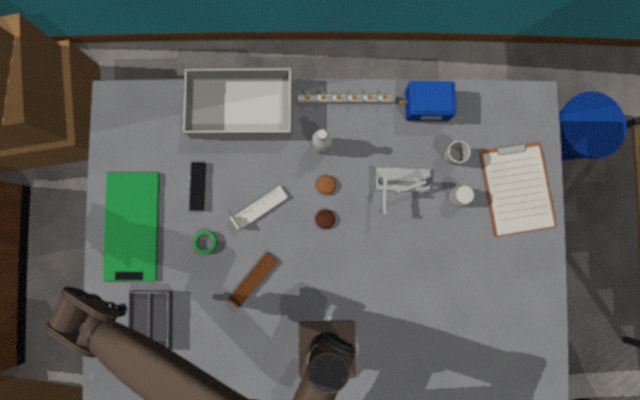

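View pics/scene0.png

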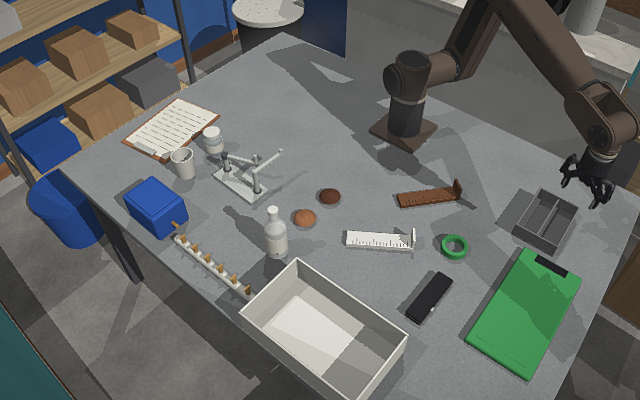

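The top view shows the white board around (260,207), the brown decoy at (254,279) and the rack at (404,185). The scene view shows the white board at (380,240) with its nose at the right end, and the rack at (250,175). I'll enlarge these areas.

```bash
cat > h.py <<'E'
from plant import ctrl
import cv2, numpy as np
def cam(n):
    m=ctrl.camera_model(n); return np.array(m["intrinsics"]),np.array(m["distortion"]),np.array(m["cam_to_world"])
def ray(n,px):
    K,D,T=cam(n); u=cv2.undistortPoints(np.array(px,float).reshape(-1,1,2),K,D).reshape(-1,2)
    d=np.c_[u[:,0],-u[:,1],-np.ones(len(u))]@T[:3,:3].T
    return T[:3,3],d
def onz(n,px,z):
    o,d=ray(n,px); return o+d*((z-o[2])/d[:,2])[:,None]
def proj(n,P):
    K,D,T=cam(n); p=(np.array(P,float).reshape(-1,3)-T[:3,3])@T[:3,:3]
    p=p*[1,-1,-1]; return cv2.projectPoints(p,np.zeros(3),np.zeros(3),K,D)[0].reshape(-1,2)
def crop(im,x,y,w,h,s): return cv2.resize(im[y:y+h,x:x+w],None,fx=s,fy=s,interpolation=cv2.INTER_CUBIC)
E
python3 - <<'E'
from h import *
t=cv2.imread("pics/top0.png");s=cv2.imread("pics/scene0.png")
a=np.hstack([crop(t,365,155,80,60,5),crop(s,205,135,80,75,4)[:300,:] if 0 else cv2.resize(s[140:206,205:293],(400,300),interpolation=cv2.INTER_CUBIC)])
b=np.hstack([crop(t,220,175,80,60,5),cv2.resize(s[212:272,340:420],(400,300),interpolation=cv2.INTER_CUBIC)])
cv2.imwrite("pics/c1.png",np.vstack([a,b]))
E
```

```text
(no output)
```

View pics/c1.png

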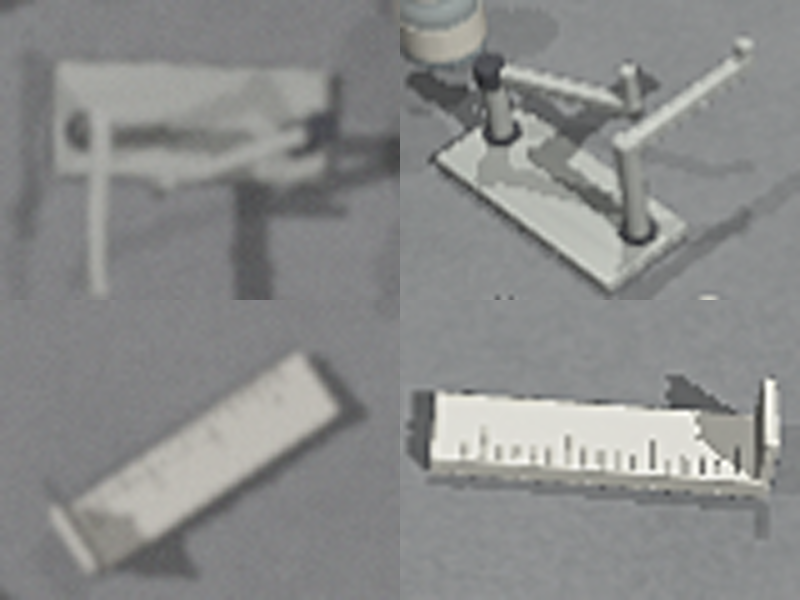

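Rack: the foot corners and both arms are visible. The fixed arm runs image-down, so the rack's axes lie close to the world axes. The board's nose is at its lower-left end in the top view. I'll fit planar poses from the corner points.

```bash
cat > fit.py <<'E'
from h import *
from scipy.optimize import least_squares
def T(crop,s,off): return np.array(crop,float)/s+off-0.5+0.5/s
def pose(p,P):
    c,s=np.cos(p[2]),np.sin(p[2]); P=np.array(P,float)/1000
    return np.c_[p[0]+c*P[:,0]-s*P[:,1],p[1]+s*P[:,0]+c*P[:,1],P[:,2]]
def fit(obs,p0):
    def r(p): return np.concatenate([(proj(n,pose(p,P))-px).ravel() for n,P,px in obs])
    q=least_squares(r,p0,loss="soft_l1"); return q.x,r(q.x).reshape(-1,2)
E
python3 - <<'E'
from fit import *
t=lambda l,o:T(l,5,o)
tr=T([(57,62),(330,68),(328,178),(57,178)],5,(365,155))
Ptr=[(110,95,12),(110,-95,12),(30,-95,12),(30,95,12)]
sr=T(np.array([(37,158),(212,285),(287,232),(343,43)]),400/88,(205,140))
Psr=[(110,-95,12),(110,95,12),(30,95,12),(-55,75,117)]
x,r=fit([("top",Ptr,tr),("scene",Psr,sr)],[.45,-.25,0]); print("rack",x.round(4),r.round(1).tolist())
for n,P,px in(("top",Ptr,tr),("scene",Psr,sr)): print(n,fit([(n,P,px)],x)[0].round(4))
# swing angle
for n,c,z in(("top",T([(165,183)],5,(365,155)),.114),("scene",T([(228,68)],400/88,(205,140)),.114)):
    k=onz(n,c,z)[0]; h=pose(x,[(60,-75,83)])[0]; v=k-h; print(n,"knob",k.round(3),"hinge",h.round(3),"len",np.hypot(v[0],v[1]).round(4),"ang",np.arctan2(-v[0],v[1])+x[2])
tb=T([(303,351),(344,408),(52,508),(92,573)],5,(220,175))
Ptb=[(25,-100,16),(-25,-100,16),(25,100,52),(-25,100,52)]
sb=T([(30,465),(37,393)],5,(340,212)); Psb=[(25,-100,16),(-25,-100,16)]
y,r=fit([("top",Ptb,tb),("scene",Psb,sb)],[.4,.2,.6]); print("board",y.round(4),r.round(1).tolist())
print(fit([("top",Ptb,tb)],y)[0].round(4))
# overlay
ti=cv2.imread("pics/top0.png");si=cv2.imread("pics/scene0.png");S=6
out=[]
for n,im,o in(("top",ti,(372,160)),("scene",si,(215,142)),("top",ti,(225,180)),("scene",si,(342,216))):
    c=cv2.resize(im[o[1]:o[1]+50,o[0]:o[0]+66+0],None,fx=S,fy=S,interpolation=cv2.INTER_CUBIC)
    def line(P,p,col):
        q=((proj(n,pose(p,P))-o+.5)*S-.5).astype(int); cv2.polylines(c,[q.reshape(-1,1,2)],True,col,1)
    line([(30,95,12),(110,95,12),(110,-95,12),(30,-95,12)],x,(0,0,255))
    line([(-60,69,105),(60,69,105),(60,81,105),(-60,81,105)],x,(255,0,0))
    line([(25,100,16),(25,-100,16),(-25,-100,16),(-25,100,16)],y,(0,0,255))
    line([(25,100,52),(25,92,52),(-25,92,52),(-25,100,52)],y,(255,0,0))
    out.append(c)
cv2.imwrite("pics/c2.png",np.vstack([np.hstack(out[:2]),np.hstack(out[2:])]))
E
```

```text
rack [ 0.5123 -0.2648 -0.026 ] [[0.0, -0.7], [-0.5, -0.4], [-0.2, 0.3], [-0.3, -1.1], [-0.4, -0.2], [-0.4, -0.4], [0.8, -2.6], [0.3, -0.7]]
top [ 0.5107 -0.2665 -0.0131]
scene [ 0.5146 -0.262  -0.0368]
top knob [ 0.527 -0.23   0.114] hinge [ 0.57  -0.341  0.083] len 0.1191 ang 0.34560808694170647
scene knob [ 0.531 -0.234  0.114] hinge [ 0.57  -0.341  0.083] len 0.1143 ang 0.32922234954309193
board [0.2861 0.2265 0.6111] [[-0.0, -3.1], [0.1, -2.5], [0.1, -0.0], [0.6, -0.6], [37.8, -101.2], [36.3, -98.4]]
[0.281  0.2271 0.5745]
```

View pics/c2.png

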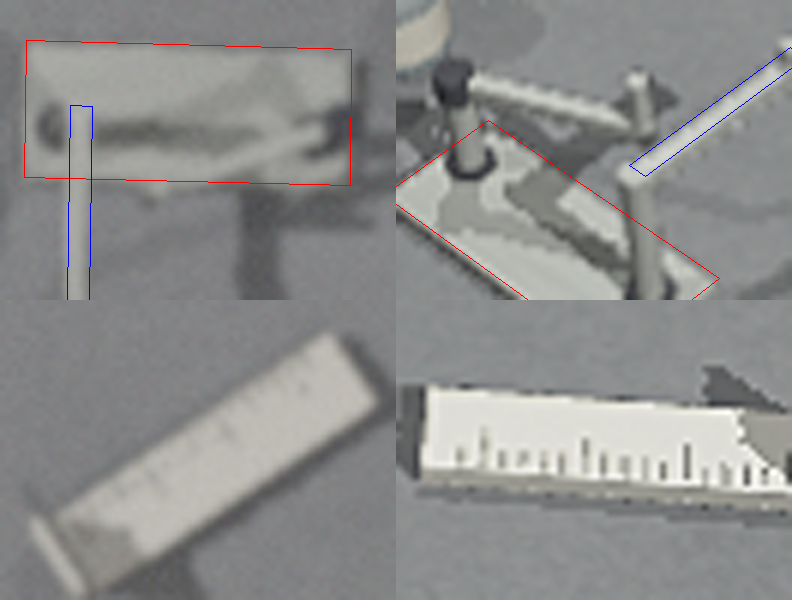

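The board readings still carried the 300-pixel row offset of the stacked picture, so I'll fix that and refit. I'm also adding sub-pixel fixed-arm centres from the row profiles.

```bash
python3 - <<'E'
from fit import *
g=cv2.cvtColor(cv2.imread("pics/top0.png"),cv2.COLOR_BGR2GRAY).astype(float)
arm=[]
for r in range(192,215):
    p=g[r,376:394]; w=np.clip(p-np.median(p)-12,0,None); arm.append((376+(w*np.arange(18)).sum()/w.sum(),r)) if w.sum()>0 else 0
arm=np.array(arm); k=np.polyfit(arm[:,1],arm[:,0],1); print("arm line",k, (arm[:,0]-np.polyval(k,arm[:,1])).std())
print([int(g[r,378:390].max()) for r in range(205,225)])
yy=np.arange(192,213)
A=onz("top",[(np.polyval(k,190),190),(np.polyval(k,212),212)],.105);d=A[0]-A[1];print("arm pts",A.round(4),"yaw",np.arctan2(d[1],d[0]))
tr=T([(57,62),(330,68),(328,178),(57,178)],5,(365,155))
Ptr=[(110,95,12),(110,-95,12),(30,-95,12),(30,95,12)]
sr=T(np.array([(37,158),(212,285),(343,43)]),400/88,(205,140))
Psr=[(110,-95,12),(110,95,12),(-55,75,117)]
x,r=fit([("top",Ptr,tr),("scene",Psr,sr)],[.45,-.25,0]); print("rack",x.round(4),r.round(1).tolist())
# arm centre check in rack frame
c,s=np.cos(x[2]),np.sin(x[2]); v=A[:,:2]-x[:2]; print("arm in rack",np.c_[c*v[:,0]+s*v[:,1],-s*v[:,0]+c*v[:,1]].round(4))
tb=T([(303,51),(344,108),(52,208),(92,273)],5,(220,175))
Ptb=[(25,-100,16),(-25,-100,16),(25,100,52),(-25,100,52)]
sb=T([(30,165),(37,93)],5,(340,212)); Psb=[(25,-100,16),(-25,-100,16)]
y,r=fit([("top",Ptb,tb),("scene",Psb,sb)],[.4,.2,.6]); print("board",y.round(4),r.round(1).tolist())
print(fit([("top",Ptb,tb)],y)[0].round(4))
hsv=cv2.imread("pics/top0.png"); m=((g>135)).astype(np.uint8); m[:,:225]=0;m[:,300:]=0;m[:180]=0;m[235:]=0
cs=max(cv2.findContours(m,0,2)[0],key=cv2.contourArea);rc=cv2.minAreaRect(cs);print(rc)
st=ctrl.get_state();print(st["eef_pos"],st["tcp_rot"])
E
```

```text
arm line [2.19736825e-02 3.79587931e+02] 0.2245803632188573
[164, 166, 165, 165, 163, 164, 164, 162, 153, 142, 132, 132, 133, 134, 132, 131, 131, 133, 134, 134]
arm pts [[ 0.532  -0.1863  0.105 ]
 [ 0.4598 -0.187   0.105 ]] yaw 0.009314472070874344
rack [ 0.5116 -0.2654 -0.0193] [[-0.0, -0.3], [-0.6, -0.4], [-0.1, 0.4], [-0.2, -0.7], [-0.3, -0.2], [-0.1, -0.6], [0.3, -1.1]]
arm in rack [[ 0.0189  0.0795]
 [-0.0532  0.0774]]
board [0.4848 0.2296 0.6049] [[-0.4, -0.7], [-0.5, -0.3], [-0.2, 0.3], [0.1, -0.4], [0.2, -1.7], [-0.3, -0.6]]
[0.4838 0.2287 0.5945]
((260.702392578125, 205.93019104003906), (15.472984313964844, 55.46989059448242), 55.7131233215332)
[0.18743137 0.64782512 0.23000059] [ 1.40449800e-01  9.90087168e-01 -1.07416819e-03 -3.16272119e-04]
```

```bash
cat >> h.py <<'E'
from scipy.spatial.transform import Rotation as R
def go(*tg):
    """each target: x,y,z,psi (world angle of tool y, mod pi); prints rows from the present pose"""
    s=ctrl.get_state(); r=R.from_quat(s["tcp_rot"]); M=r.as_matrix(); a0=np.arctan2(M[1,1],M[0,1])
    print("t",s["time"],"p",s["eef_pos"].round(4),"psi",round(a0,4),"F",s["contact_force"].round(1),"q6",s["qpos"][5].round(2),"open",round(s["opening"],2))
    for t in tg:
        d=M.T@(np.array(t[:3])-s["eef_pos"]); yaw=-((t[3]-a0+np.pi/2)%np.pi-np.pi/2)
        print(dict(zip("xyz",d.round(4).tolist())),"yaw",round(yaw,3))
E
python3 -c "
from h import *
go((.5,.2,.23,1.0),(.557,-.221,.2,.367))"
```

```text
t 0.1 p [0.1874 0.6478 0.23  ] psi 1.289 F [-0.1 -0.4 -0.4] q6 -0.15 open 1.0
{'x': -0.4248, 'y': -0.3432, 'z': 0.0006} yaw 0.289
{'x': -0.5966, 'y': -0.7317, 'z': 0.0314} yaw 0.922
```

Request:
{"op": "move_arm", "data": {"plan": [{"x":-0.036,"y":-0.029,"z":0,"yaw":0,"fingers":1},{"x":-0.072,"y":-0.058,"z":0,"yaw":0,"fingers":1},{"x":-0.108,"y":-0.087,"z":0,"yaw":0,"fingers":1},{"x":-0.144,"y":-0.116,"z":0,"yaw":0,"fingers":1},{"x":-0.18,"y":-0.145,"z":0,"yaw":0,"fingers":1}], "force": 20}}

```text
time: 0.6
eef_pos: [0.3207, 0.4572, 0.2307]
tcp_rot: [0.14, 0.99, -0.0, -0.0]
contact_force: [0.4, 0.8, 0.8]
opening: 0.146
finger_force: 0.0
```

Request:
{"op": "move_arm", "data": {"plan": [{"x":-0.036,"y":-0.029,"z":0,"yaw":0,"fingers":1},{"x":-0.072,"y":-0.058,"z":0,"yaw":0,"fingers":1},{"x":-0.108,"y":-0.087,"z":0,"yaw":0,"fingers":1},{"x":-0.144,"y":-0.116,"z":0,"yaw":0,"fingers":1},{"x":-0.18,"y":-0.145,"z":0,"yaw":0,"fingers":1}]}}

```text
time: 1.1
eef_pos: [0.4533, 0.2679, 0.231]
tcp_rot: [0.14, 0.99, -0.0, -0.0]
contact_force: [0.7, 0.2, -0.5]
opening: -0.002
finger_force: 0.0
```

Request:
{"op": "move_arm", "data": {"plan": [{"x":-0.035,"y":-0.03,"z":0,"yaw":0,"fingers":1},{"x":-0.07,"y":-0.065,"z":0,"yaw":0,"fingers":1},{"x":-0.09,"y":-0.11,"z":0,"yaw":0,"fingers":1},{"x":-0.11,"y":-0.155,"z":0,"yaw":0,"fingers":1},{"x":-0.13,"y":-0.2,"z":0,"yaw":0,"fingers":1}]}}

```text
time: 1.6
eef_pos: [0.5218, 0.0395, 0.2309]
tcp_rot: [0.14, 0.99, 0.0, -0.0]
contact_force: [0.5, 0.3, -0.1]
opening: 0.001
finger_force: 0.0
```

```bash
python3 -c "
from h import *
go((.557,-.221,.2,.367))"
```

```text
t 1.6 p [0.5218 0.0395 0.2309] psi 1.2891 F [ 0.5  0.3 -0.1] q6 -1.41 open 0.0
{'x': -0.1063, 'y': -0.2405, 'z': 0.0308} yaw 0.922
```

Request:
{"op": "move_arm", "data": {"plan": [{"x":-0.106,"y":-0.241,"z":0.03,"yaw":0.922,"fingers":1},{"x":-0.106,"y":-0.241,"z":0.03,"yaw":0.922,"fingers":1},{"x":-0.106,"y":-0.241,"z":0.03,"yaw":0.922,"fingers":1},{"x":-0.106,"y":-0.241,"z":0.03,"yaw":0.922,"fingers":1},{"x":-0.106,"y":-0.241,"z":0.03,"yaw":0.922,"fingers":1}]}}

```text
time: 2.1
eef_pos: [0.5545, -0.2067, 0.2023]
tcp_rot: [0.496, 0.868, 0.0, -0.0]
contact_force: [-0.0, -0.7, 0.8]
opening: 0.002
finger_force: 0.0
```

```bash
python3 -c "
from h import *
go((.557,-.221,.2,.367))
cv2.imwrite('pics/s1.png',np.vstack([np.hstack([crop(ctrl.read_camera('top')[:,:,::-1],365,150,80,60,5),crop(ctrl.read_camera('scene')[:,:,::-1],205,120,100,75,4)])]))"
```

```text
t 2.1 p [ 0.5545 -0.2067  0.2023] psi 0.5326 F [-0.  -0.7  0.8] q6 -1.06 open 0.0
{'x': -0.0136, 'y': -0.0051, 'z': 0.0023} yaw 0.166
```

Request:
{"op": "move_arm", "data": {"plan": [{"x":-0.0135,"y":-0.005,"z":0.0,"yaw":0.166,"fingers":1},{"x":-0.0135,"y":-0.005,"z":0.005,"yaw":0.166,"fingers":1},{"x":-0.0135,"y":-0.005,"z":0.04,"yaw":0.166,"fingers":1},{"x":-0.0135,"y":-0.005,"z":0.075,"yaw":0.166,"fingers":1},{"x":-0.0135,"y":-0.005,"z":0.109,"yaw":0.166,"fingers":1}]}}

```text
time: 2.7
eef_pos: [0.5572, -0.2173, 0.0926]
tcp_rot: [0.562, 0.827, 0.0, -0.0]
contact_force: [0.2, 0.3, -0.4]
opening: -0.007
finger_force: 0.0
```

```bash
python3 -c "
from h import *
H=np.array([.570,-.3386])
def pt(a,off=.0205): # a world angle
    k=H+.115*np.array([-np.sin(a),np.cos(a)]); n=np.array([np.cos(a),np.sin(a)]); p=k+off*n; return (p[0],p[1],.093,a)
go(pt(.367),*[pt(.367+.13*i) for i in range(1,5)])
cv2.imwrite('pics/s1.png',np.hstack([crop(ctrl.read_camera('top')[:,:,::-1],365,150,80,60,5),cv2.resize(ctrl.read_camera('scene')[120:186,205:293,::-1],(400,300))]))"
```

```text
t 2.7 p [ 0.5572 -0.2173  0.0926] psi 0.3775 F [ 0.2  0.3 -0.4] q6 -0.92 open -0.01
{'x': -0.0027, 'y': -0.0112, 'z': -0.0004} yaw 0.011
{'x': -0.0009, 'y': -0.0262, 'z': -0.0004} yaw -0.119
{'x': -0.001, 'y': -0.0414, 'z': -0.0004} yaw -0.249
{'x': -0.0031, 'y': -0.0564, 'z': -0.0004} yaw -0.379
{'x': -0.0071, 'y': -0.0711, 'z': -0.0004} yaw -0.509
```

View pics/s1.png

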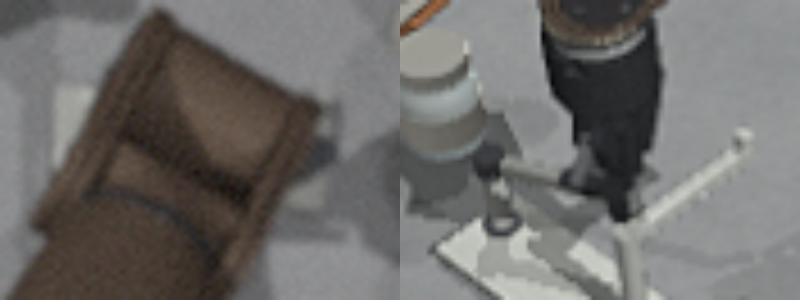

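The scene view shows the closed fingers (about (625,200) in the crop) standing between the fixed arm and the knob, with no contact. Next I'll push along the arc.

Request:
{"op": "move_arm", "data": {"plan": [{"x":-0.0027,"y":-0.011,"z":0,"yaw":0.01,"fingers":1},{"x":-0.001,"y":-0.026,"z":0,"yaw":-0.12,"fingers":1},{"x":-0.001,"y":-0.041,"z":0,"yaw":-0.25,"fingers":1},{"x":-0.003,"y":-0.056,"z":0,"yaw":-0.38,"fingers":1},{"x":-0.007,"y":-0.071,"z":0,"yaw":-0.51,"fingers":1}]}}

```text
time: 3.3
eef_pos: [0.4946, -0.2519, 0.0971]
tcp_rot: [0.334, 0.943, -0.0, 0.002]
contact_force: [1.9, 0.8, -0.8]
opening: 0.001
finger_force: 0.6
```

```bash
cat >> h.py <<'E'
H=np.array([.570,-.3386])
def pt(a,off=.0205): # a world angle
    k=H+.115*np.array([-np.sin(a),np.cos(a)]); n=np.array([np.cos(a),np.sin(a)]); p=k+off*n; return (p[0],p[1],.093,a)
E
python3 -c "
from h import *
go(*[pt(.367+.13*i) for i in range(4,10)])"
```

```text
t 3.3 p [ 0.4946 -0.2519  0.0971] psi 0.8897 F [ 1.9  0.8 -0.8] q6 -1.54 open 0.0
{'x': 0.0018, 'y': 0.0009, 'z': 0.0041} yaw 0.003
{'x': 0.0035, 'y': -0.0141, 'z': 0.0041} yaw -0.127
{'x': 0.0033, 'y': -0.0293, 'z': 0.0041} yaw -0.257
{'x': 0.0011, 'y': -0.0443, 'z': 0.0041} yaw -0.387
{'x': -0.0031, 'y': -0.0589, 'z': 0.0041} yaw -0.517
{'x': -0.009, 'y': -0.0729, 'z': 0.0041} yaw -0.647
```

Request:
{"op": "move_arm", "data": {"plan": [{"x":0.003,"y":-0.014,"z":0.002,"yaw":-0.13,"fingers":1},{"x":0.003,"y":-0.029,"z":0.002,"yaw":-0.26,"fingers":1},{"x":0.001,"y":-0.044,"z":0.002,"yaw":-0.39,"fingers":1},{"x":-0.003,"y":-0.058,"z":0.002,"yaw":-0.51,"fingers":1}]}}

```text
time: 3.7
eef_pos: [0.4598, -0.2991, 0.0952]
tcp_rot: [0.086, 0.996, -0.001, 0.002]
contact_force: [0.4, 1.6, 0.3]
opening: -0.0
finger_force: 0.6
```

```bash
python3 -c "
from h import *
go(*[pt(a) for a in (1.45,1.5,1.54,1.57)])
cv2.imwrite('pics/s2.png',np.hstack([crop(ctrl.read_camera('top')[:,:,::-1],365,165,80,60,5),cv2.resize(ctrl.read_camera('scene')[120:186,205:293,::-1],(400,300))]))"
```

```text
t 3.7 p [ 0.4598 -0.2991  0.0952] psi 1.3991 F [0.4 1.6 0.3] q6 -2.16 open -0.0
{'x': 0.0006, 'y': -0.0055, 'z': 0.0022} yaw -0.051
{'x': 0.0012, 'y': -0.0113, 'z': 0.0022} yaw -0.101
{'x': 0.0014, 'y': -0.016, 'z': 0.0022} yaw -0.141
{'x': 0.0015, 'y': -0.0195, 'z': 0.0022} yaw -0.171
```

View pics/s2.png

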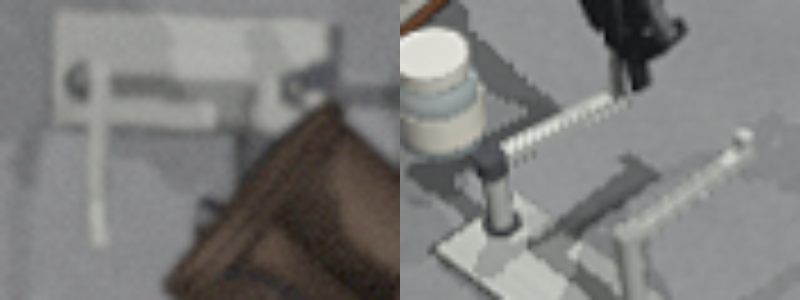

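The folding arm is now nearly parallel with the fixed arm: in the scene crop it runs from (490,165) to (625,95), with the knob against the finger. I'll push the last part slowly and watch the force at the stop.

Request:
{"op": "move_arm", "data": {"plan": [{"x":0.0,"y":-0.005,"z":0.001,"yaw":-0.05,"fingers":1},{"x":0.001,"y":-0.01,"z":0.001,"yaw":-0.1,"fingers":1},{"x":0.001,"y":-0.014,"z":0.001,"yaw":-0.14,"fingers":1},{"x":0.001,"y":-0.017,"z":0.001,"yaw":-0.16,"fingers":1}]}}

```text
time: 4.2
eef_pos: [0.4562, -0.3147, 0.0929]
tcp_rot: [0.009, 1.0, -0.001, 0.001]
contact_force: [-0.7, 0.9, 0.4]
opening: 0.001
finger_force: 0.6
```

Request:
{"op": "move_arm", "data": {"plan": [{"x":0,"y":-0.002,"z":0,"yaw":0,"fingers":1},{"x":0,"y":-0.003,"z":0,"yaw":0,"fingers":1}]}}

```text
time: 4.4
eef_pos: [0.456, -0.3178, 0.0919]
tcp_rot: [0.009, 1.0, -0.0, 0.001]
contact_force: [0.8, 0.4, 0.0]
opening: -0.005
finger_force: 0.6
```

Request:
{"op": "move_arm", "data": {"plan": [{"x":0,"y":-0.002,"z":0,"yaw":0,"fingers":1},{"x":0,"y":-0.003,"z":0,"yaw":0,"fingers":1}]}}

```text
time: 4.6
eef_pos: [0.4559, -0.3182, 0.0917]
tcp_rot: [0.01, 1.0, 0.003, -0.0]
contact_force: [1.1, 11.7, 7.0]
opening: -0.002
finger_force: 5.7
```

Request:
{"op": "move_arm", "data": {"plan": [{"x":0,"y":-0.002,"z":0,"yaw":0,"fingers":1},{"x":0,"y":-0.003,"z":0,"yaw":0,"fingers":1}]}}

```text
time: 4.8
eef_pos: [0.4558, -0.3185, 0.0916]
tcp_rot: [0.01, 1.0, 0.006, -0.001]
contact_force: [1.0, 18.7, 11.9]
opening: -0.002
finger_force: 9.7
```

The force rose to 19 N with no further motion, so the folding arm is at its stop. I'll retreat and measure.

Request:
{"op": "move_arm", "data": {"plan": [{"x":0,"y":0.01,"z":0,"yaw":0,"fingers":1},{"x":0,"y":0.035,"z":0,"yaw":0,"fingers":1},{"x":0,"y":0.05,"z":-0.04,"yaw":0,"fingers":1},{"x":0,"y":0.06,"z":-0.085,"yaw":0,"fingers":1},{"x":0,"y":0.08,"z":-0.13,"yaw":0,"fingers":0}]}}

```text
time: 5.3
eef_pos: [0.4564, -0.2436, 0.222]
tcp_rot: [0.01, 1.0, -0.0, -0.0]
contact_force: [1.5, 0.4, 0.1]
opening: 0.155
finger_force: 0.0
```

Request:
{"op": "move_arm", "data": {"plan": [{"x":0,"y":0.05,"z":0,"yaw":0.15,"fingers":0},{"x":0,"y":0.1,"z":0,"yaw":0.3,"fingers":0},{"x":0,"y":0.15,"z":0,"yaw":0.45,"fingers":0},{"x":0,"y":0.2,"z":0,"yaw":0.6,"fingers":0},{"x":0,"y":0.25,"z":0,"yaw":0.75,"fingers":0}]}}

```text
time: 5.8
eef_pos: [0.4611, -0.0173, 0.2212]
tcp_rot: [0.342, 0.94, -0.0, 0.001]
contact_force: [-0.2, -0.4, -0.2]
opening: 0.991
finger_force: 0.0
```

```bash
python3 -c "
from h import *
go((.4845,.2295,.14,.60))
t=ctrl.read_camera('top')[:,:,::-1];s=ctrl.read_camera('scene')[:,:,::-1]
cv2.imwrite('pics/t3.png',t);cv2.imwrite('pics/sc3.png',s)
cv2.imwrite('pics/s3.png',np.hstack([crop(t,372,160,66,60,6),crop(s,215,125,66,60,6)]))"
```

```text
t 5.8 p [ 0.4611 -0.0173  0.2212] psi 0.8726 F [-0.2 -0.4 -0.2] q6 -1.13 open 0.99
{'x': 0.1409, 'y': 0.2041, 'z': 0.0809} yaw 0.273
```

View pics/s3.png

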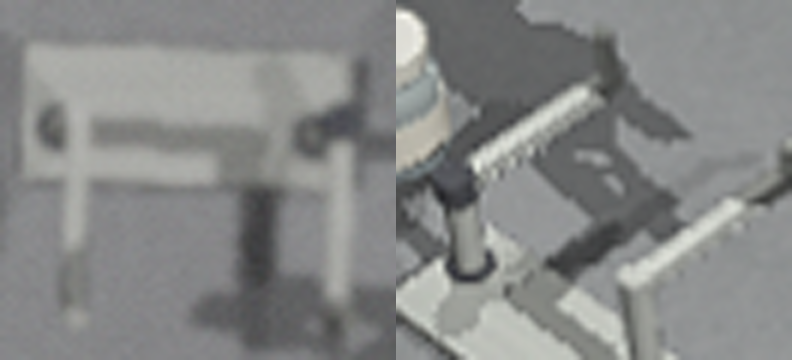

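Both arms are now parallel in the two views, fixed at column 384 and folding at column 428 in the top picture. I'll refine the rack pose from both arm centre lines and the foot edges.

```bash
python3 - <<'E'
from h import *
g=np.mean([cv2.cvtColor(cv2.imread(f),cv2.COLOR_BGR2GRAY).astype(float) for f in("pics/t3.png",)],0)
def edge(prof,sign): # subpixel location of half-step
    d=np.clip(sign*np.diff(cv2.GaussianBlur(prof.reshape(1,-1),(3,1),0).ravel()),0,None);i=d.argmax();w=d[max(i-1,0):i+2];return (w*np.arange(max(i-1,0),max(i-1,0)+len(w))).sum()/w.sum()+.5
def line(c0,c1,rows,z):
    L=[];Rr=[]
    for r in rows: p=g[r,c0:c1];L.append(c0+edge(p,1));Rr.append(c0+edge(p,-1))
    c=(np.array(L)+Rr)/2;k=np.polyfit(rows,c,1);A=onz("top",[(np.polyval(k,r),r) for r in(rows[0],rows[-1])],z)
    d=A[0]-A[1];print("width px",np.mean(np.array(Rr)-L).round(2),"sd",(c-np.polyval(k,rows)).std().round(2),A.round(4).tolist(),"yaw",np.arctan2(d[1],d[0]).round(4))
line(378,392,list(range(192,200)),.105); line(422,436,list(range(193,207)),.083)
# foot: front/back edges by columns, side edges by rows
for c in range(392,412,5):
    p=g[162:175,c];b=g[185:198,c];print(onz("top",[(c,162+edge(p,1)),(c,185+edge(b,-1))],.012)[:,:2].round(4).tolist())
for r in (170,174): print("sides",onz("top",[(370+edge(g[r,370:382],1),r),(424+edge(g[r,424:438],-1),r)],.012)[:,:2].round(4).tolist())
E
```

```text
width px 3.29 sd 0.04 [[0.5254, -0.1874, 0.105], [0.5024, -0.1862, 0.105]] yaw -0.0542
width px 3.71 sd 0.13 [[0.5242, -0.3393, 0.083], [0.4808, -0.3352, 0.083]] yaw -0.0951
[[0.621, -0.2286], [0.5439, -0.2274]]
[[0.6214, -0.2461], [0.5432, -0.2448]]
[[0.6204, -0.2637], [0.5411, -0.2623]]
[[0.6175, -0.2812], [0.5427, -0.2798]]
sides [[0.6118, -0.1711], [0.6121, -0.361]]
sides [[0.5978, -0.1706], [0.5979, -0.3606]]
```

Request:
{"op": "move_arm", "data": {"plan": [{"x":0.028,"y":0.04,"z":0,"yaw":0.08,"fingers":0},{"x":0.056,"y":0.08,"z":0,"yaw":0.16,"fingers":0},{"x":0.084,"y":0.12,"z":0,"yaw":0.24,"fingers":0},{"x":0.112,"y":0.16,"z":0.02,"yaw":0.27,"fingers":0},{"x":0.14,"y":0.2,"z":0.05,"yaw":0.27,"fingers":0}]}}

```text
time: 6.4
eef_pos: [0.4824, 0.2176, 0.1777]
tcp_rot: [0.463, 0.887, 0.002, 0.003]
contact_force: [0.4, -0.3, 0.2]
opening: 1.001
finger_force: 0.0
```

```bash
python3 -c "
from h import *
go((.4845,.2295,.03,.60),(.4845,.2295,.001,.60))"
```

```text
t 6.4 p [0.4824 0.2176 0.1777] psi 0.6091 F [ 0.4 -0.3  0.2] q6 -0.38 open 1.0
{'x': 0.009, 'y': 0.0078, 'z': 0.1477} yaw 0.009
{'x': 0.0091, 'y': 0.0076, 'z': 0.1767} yaw 0.009
```

Request:
{"op": "move_arm", "data": {"plan": [{"x":0.009,"y":0.008,"z":0.03,"yaw":0.009,"fingers":0},{"x":0.009,"y":0.008,"z":0.07,"yaw":0.009,"fingers":0},{"x":0.009,"y":0.008,"z":0.11,"yaw":0.009,"fingers":0},{"x":0.009,"y":0.008,"z":0.125,"yaw":0.009,"fingers":0},{"x":0.009,"y":0.008,"z":0.125,"yaw":0.009,"fingers":0}]}}

```text
time: 6.9
eef_pos: [0.4802, 0.2269, 0.0487]
tcp_rot: [0.467, 0.884, -0.002, -0.002]
contact_force: [-0.2, -0.3, -0.3]
opening: 1.0
finger_force: 0.0
```

```bash
python3 - <<'E'
from h import *
go((.4845,.2295,.001,.60))
im=np.mean([ctrl.read_camera("top").astype(float) for _ in range(6)],0); np.save("t4.npy",im); cv2.imwrite("pics/t4.png",im[:,:,::-1])
g=cv2.cvtColor(im.astype(np.uint8),cv2.COLOR_RGB2GRAY).astype(float)
def edge(prof,sign):
    d=np.clip(sign*np.diff(prof),0,None);i=d.argmax();a=max(i-1,0);w=d[a:i+2];return (w*np.arange(a,a+len(w))).sum()/w.sum()+.5
def rob(u,v):
    k=np.polyfit(u,v,1)
    for _ in range(3):
        e=np.abs(v-np.polyval(k,u));m=e<=max(2*np.median(e),.1);k=np.polyfit(u[m],v[m],1)
    return k,m.sum(),e[m].std()
cs=np.arange(380,428)
def rep(n,px,z):
    A=onz("top",px,z);d=A[1]-A[0];a=np.arctan2(d[1],d[0]);print(n,A[:,:2].round(4).tolist(),"yaw",((a+np.pi/4)%(np.pi/2)-np.pi/4).round(4))
for n,lo,hi,sg in(("front",160,174,1),("back",184,198,-1)):
    v=np.array([lo+edge(g[lo:hi,c],sg) for c in cs]);k,m,e=rob(cs,v);print(m,e.round(2));rep(n,[(c,np.polyval(k,c)) for c in(380,427)],.012)
for n,lo,hi,rows,z in(("fixed",378,392,range(181,212),.105),("fold",422,436,range(186,206),.083)):
    rows=np.array(rows)
    for sg in(1,-1):
        v=np.array([lo+edge(g[r,lo:hi],sg) for r in rows]);k,m,e=rob(rows,v);print(m,e.round(2));rep(n+str(sg),[(np.polyval(k,r),r) for r in(rows[0],rows[-1])],z)
for r in(168,172,176): print("sides",onz("top",[(370+edge(g[r,370:382],1),r),(424+edge(g[r,424:438],-1),r)],.012)[:,:2].round(4).tolist())
cv2.imwrite("pics/s4.png",np.hstack([crop(im[:,:,::-1],372,160,66,60,6),crop(ctrl.read_camera("top")[:,:,::-1],225,170,66,60,6)]))
E
```

```text
t 6.9 p [0.4802 0.2269 0.0487] psi 0.5996 F [-0.2 -0.3 -0.3] q6 -0.35 open 1.0
{'x': -0.0003, 'y': 0.0053, 'z': 0.0476} yaw -0.0
38 0.07
front [[0.6225, -0.1866], [0.6173, -0.3517]] yaw -0.0314
34 0.05
back [[0.5453, -0.1856], [0.5384, -0.3499]] yaw -0.042
22 0.03
fixed1 [[0.5617, -0.1827], [0.4631, -0.1799]] yaw -0.0286
22 0.12
fixed-1 [[0.5617, -0.1931], [0.4631, -0.1915]] yaw -0.0161
15 0.02
fold1 [[0.5477, -0.3332], [0.4841, -0.3306]] yaw -0.0413
14 0.03
fold-1 [[0.5477, -0.3458], [0.4841, -0.3413]] yaw -0.0698
sides [[0.6189, -0.1714], [0.6191, -0.3647]]
sides [[0.6048, -0.1705], [0.605, -0.3627]]
sides [[0.5908, -0.1703], [0.5909, -0.3604]][ WARN:0@7.061] global loadsave.cpp:1063 imwrite_ Unsupported depth image for selected encoder is fallbacked to CV_8U.
```

View pics/s4.png

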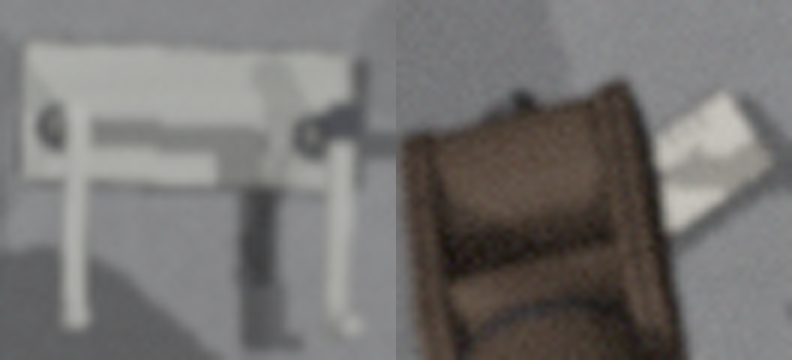

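Picture s4: the rack is unoccluded with parallel arms, giving a rack pose of (0.511, -0.262, yaw -0.034). The gripper is over the middle of the board, whose free end shows at crop (740,130). Next I'll lower it and grip.

Request:
{"op": "move_arm", "data": {"plan": [{"x":0,"y":0.004,"z":0.02,"yaw":0,"fingers":0},{"x":0,"y":0.005,"z":0.035,"yaw":0,"fingers":0},{"x":0,"y":0.005,"z":0.043,"yaw":0,"fingers":0},{"x":0,"y":0.005,"z":0.047,"yaw":0,"fingers":0},{"x":0,"y":0.005,"z":0.047,"yaw":0,"fingers":0}]}}

```text
time: 7.75
eef_pos: [0.4854, 0.2307, 0.0036]
tcp_rot: [0.467, 0.884, -0.0, -0.001]
contact_force: [-1.2, -0.2, -0.5]
opening: 0.998
finger_force: 0.0
```

```bash
python3 -c "
from h import *
go((.4845,.2295,.001,.60))"
```

```text
t 7.75 p [0.4854 0.2307 0.0036] psi 0.5998 F [-1.2 -0.2 -0.5] q6 -0.34 open 1.0
{'x': -0.0005, 'y': -0.0014, 'z': 0.0026} yaw -0.0
```

Request:
{"op": "move_arm", "data": {"plan": [{"x":0,"y":-0.001,"z":0.001,"yaw":0,"fingers":0.2},{"x":0,"y":-0.001,"z":0.001,"yaw":0,"fingers":0.4},{"x":0,"y":-0.001,"z":0.001,"yaw":0,"fingers":0.6},{"x":0,"y":-0.001,"z":0.001,"yaw":0,"fingers":0.6},{"x":0,"y":-0.001,"z":0.001,"yaw":0,"fingers":0.6}], "force": 30}}

```text
time: 8.25
eef_pos: [0.4854, 0.2304, 0.0039]
tcp_rot: [0.467, 0.884, 0.0, 0.0]
contact_force: [-0.4, -0.7, 4.0]
opening: 0.573
finger_force: 32.5
```

Request:
{"op": "move_arm", "data": {"plan": [{"x":0,"y":0,"z":0,"yaw":0,"fingers":0.7},{"x":0,"y":0,"z":0,"yaw":0,"fingers":0.7}]}}

```text
time: 8.45
eef_pos: [0.4855, 0.2304, 0.0039]
tcp_rot: [0.467, 0.884, 0.0, 0.0]
contact_force: [-1.6, 0.1, 6.0]
opening: 0.573
finger_force: 32.7
```

Request:
{"op": "move_arm", "data": {"plan": [{"x":0,"y":0,"z":-0.02,"yaw":0,"fingers":0.7},{"x":0,"y":0,"z":-0.05,"yaw":0,"fingers":0.7},{"x":0,"y":0,"z":-0.09,"yaw":0,"fingers":0.7},{"x":0,"y":0,"z":-0.13,"yaw":0,"fingers":0.7},{"x":0,"y":0,"z":-0.17,"yaw":0,"fingers":0.7}]}}

```text
time: 8.95
eef_pos: [0.4841, 0.2301, 0.1732]
tcp_rot: [0.467, 0.884, -0.001, -0.001]
contact_force: [1.1, 0.7, -2.1]
opening: 0.574
finger_force: 32.4
```

Request:
{"op": "move_arm", "data": {"plan": [{"x":0,"y":0,"z":0,"yaw":0.13,"fingers":0.7},{"x":0,"y":0,"z":0,"yaw":0.26,"fingers":0.7},{"x":0,"y":0,"z":0,"yaw":0.39,"fingers":0.7},{"x":0,"y":0,"z":0,"yaw":0.52,"fingers":0.7},{"x":0,"y":0,"z":0,"yaw":0.634,"fingers":0.7}]}}

```text
time: 9.45
eef_pos: [0.4842, 0.2301, 0.1717]
tcp_rot: [0.721, 0.693, -0.001, -0.001]
contact_force: [-0.3, 0.3, -2.5]
opening: 0.575
finger_force: 32.4
```

```bash
python3 - <<'E'
from h import *
go((.511,-.10,.175,-.034),(.511,-.262,.175,-.034))
s=ctrl.read_camera("scene")[:,:,::-1];t=ctrl.read_camera("top")[:,:,::-1]
cv2.imwrite("pics/t5.png",t);cv2.imwrite("pics/sc5.png",s)
p=proj("scene",(.485,.23,.19))[0].astype(int);q=proj("top",(.485,.23,.19))[0].astype(int);print(p,q)
cv2.imwrite("pics/s5.png",np.hstack([crop(t,q[0]-50,q[1]-50,100,100,4),crop(s,p[0]-50,p[1]-50,100,100,4)]))
E
```

```text
t 9.45 p [0.4842 0.2301 0.1717] psi -0.0392 F [-0.3  0.3 -2.5] q6 0.29 open 0.57
{'x': -0.3288, 'y': 0.0397, 'z': -0.0032} yaw -0.005
{'x': -0.4907, 'y': 0.046, 'z': -0.0032} yaw -0.005
[385 199] [252 202]
```

View pics/s5.png

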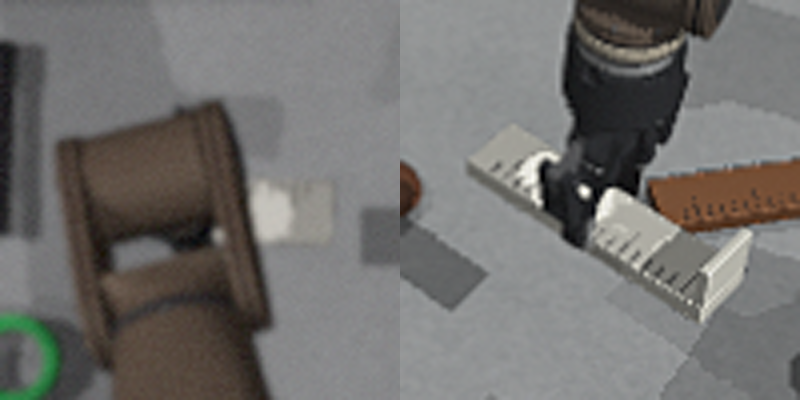

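Picture s5 shows the board held level, with its nose plate towards +y (scene crop (725,270)) and its tail edge at crop (333,212) in the top view. I'll work out the board's offset in the hand.

```bash
python3 - <<'E'
from fit import *
s=ctrl.get_state();z=.1717-.0039
g=cv2.cvtColor(cv2.imread("pics/t5.png"),cv2.COLOR_BGR2GRAY).astype(float)
for r in(199,202,205,208):
    p=g[r,275:297];d=np.clip(-np.diff(p),0,None);i=d.argmax();w=d[i-1:i+2];e=275+(w*np.arange(i-1,i+2)).sum()/w.sum()+.5
    print("tail",onz("top",[(e,r)],z+.016).round(4))
for c in(274,278,282):
    p=g[190:220,c];d=np.diff(p);a,b=d.argmax(),d.argmin();print("sides",onz("top",[(c,190+a+.5),(c,190+b+.5)],z+.016)[:,:2].round(4).tolist())
sc=lambda c:T([c],4,(335,149))
print("scene tail near top",onz("scene",sc((67,160)),z+.016).round(4),"nose near bottom",onz("scene",sc((300,322)),z).round(4),"nose top far outer",onz("scene",sc((347,228)),z+.052).round(4))
print("expect tail",pose([.4842,.2301,-.034],[(25,-100,16),(0,-100,16),(25,100,0),(-25,100,52)])[:,:2].round(4).tolist())
E
```

```text
tail [[0.496  0.133  0.1838]]
tail [[0.4867 0.1335 0.1838]]
tail [[0.4773 0.1107 0.1838]]
tail [[0.468  0.1105 0.1838]]
sides [[0.4914, 0.165], [0.4573, 0.1647]]
sides [[0.4511, 0.1523], [0.4541, 0.1524]]
sides [[0.5007, 0.1403], [0.4541, 0.14]]
scene tail near top [[0.506  0.1302 0.1838]] nose near bottom [[0.5118 0.3287 0.1678]] nose top far outer [[0.4652 0.3271 0.2198]]
expect tail [[0.5058, 0.1293], [0.4808, 0.1302], [0.5126, 0.3292], [0.4626, 0.3309]]
```

Request:
{"op": "move_arm", "data": {"plan": [{"x":-0.048,"y":0.005,"z":0,"yaw":0,"fingers":0.7},{"x":-0.096,"y":0.01,"z":0,"yaw":0,"fingers":0.7},{"x":-0.144,"y":0.015,"z":0,"yaw":0,"fingers":0.7},{"x":-0.192,"y":0.02,"z":-0.005,"yaw":0,"fingers":0.7},{"x":-0.24,"y":0.025,"z":-0.01,"yaw":0,"fingers":0.7}]}}

```text
time: 10.05
eef_pos: [0.5011, -0.012, 0.1824]
tcp_rot: [0.718, 0.696, -0.0, -0.0]
contact_force: [0.5, -0.3, -2.7]
opening: 0.571
finger_force: 32.4
```

Request:
{"op": "move_arm", "data": {"plan": [{"x":-0.048,"y":0.005,"z":0,"yaw":0,"fingers":0.7},{"x":-0.096,"y":0.01,"z":0,"yaw":0,"fingers":0.7},{"x":-0.144,"y":0.015,"z":0,"yaw":0,"fingers":0.7},{"x":-0.192,"y":0.018,"z":0,"yaw":0,"fingers":0.7},{"x":-0.24,"y":0.02,"z":0,"yaw":0,"fingers":0.7}]}}

```text
time: 10.55
eef_pos: [0.5131, -0.2527, 0.1824]
tcp_rot: [0.718, 0.696, 0.0, -0.0]
contact_force: [1.1, 0.2, -2.3]
opening: 0.58
finger_force: 32.4
```

The board sits centred in the hand, within 1 mm. I'll align over the rest.

```bash
python3 -c "
from h import *
go((.511,-.263,.115,-.034))"
```

```text
t 10.55 p [ 0.5131 -0.2527  0.1824] psi -0.0317 F [ 1.1  0.2 -2.3] q6 -0.6 open 0.58
{'x': -0.0104, 'y': -0.0018, 'z': 0.0673} yaw 0.002
```

Request:
{"op": "move_arm", "data": {"plan": [{"x":-0.009,"y":-0.001,"z":0,"yaw":0.002,"fingers":0.7},{"x":-0.009,"y":-0.001,"z":0.02,"yaw":0.002,"fingers":0.7},{"x":-0.009,"y":-0.001,"z":0.04,"yaw":0.002,"fingers":0.7},{"x":-0.009,"y":-0.001,"z":0.055,"yaw":0.002,"fingers":0.7},{"x":-0.009,"y":-0.001,"z":0.06,"yaw":0.002,"fingers":0.7}]}}

```text
time: 11.05
eef_pos: [0.5109, -0.2584, 0.1203]
tcp_rot: [0.719, 0.695, -0.0, -0.002]
contact_force: [0.3, 0.4, -1.6]
opening: 0.574
finger_force: 32.3
```

Request:
{"op": "move_arm", "data": {"plan": [{"x":0,"y":0,"z":0,"yaw":0,"fingers":0.7},{"x":0,"y":0,"z":0,"yaw":0,"fingers":0.7}], "force": 20}}

```text
time: 11.25
eef_pos: [0.5129, -0.2599, 0.124]
tcp_rot: [0.72, 0.694, 0.0, 0.001]
contact_force: [-0.6, -0.2, -2.2]
opening: 0.574
finger_force: 32.4
```

```bash
python3 -c "
from h import *
go((.511,-.263,.110,-.034))
s=ctrl.read_camera('scene')[:,:,::-1];t=ctrl.read_camera('top')[:,:,::-1]
cv2.imwrite('pics/s6.png',np.hstack([crop(t,355,150,100,100,4),crop(s,195,110,100,100,4)]))"
```

```text
t 11.25 p [ 0.5129 -0.2599  0.124 ] psi -0.0354 F [-0.6 -0.2 -2.2] q6 -0.61 open 0.57
{'x': -0.0031, 'y': -0.0018, 'z': 0.014} yaw -0.001
```

View pics/s6.png

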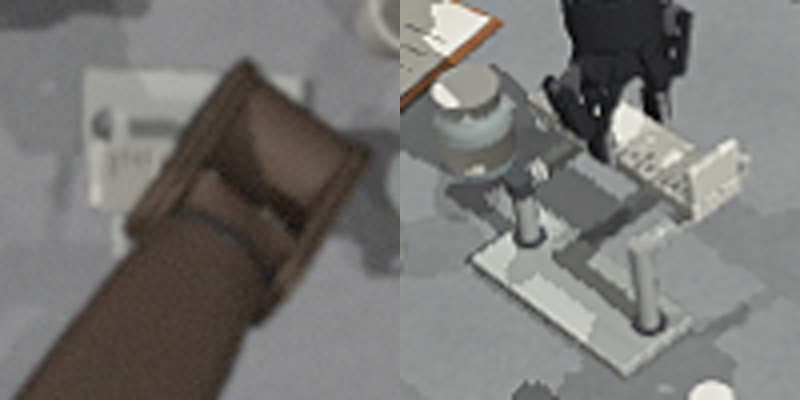

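The board is above both arms, with its nose plate past the fixed arm (scene crop (715,180)). I'll lower it in small steps.

Request:
{"op": "move_arm", "data": {"plan": [{"x":-0.003,"y":-0.002,"z":0.002,"yaw":-0.001,"fingers":0.66},{"x":-0.003,"y":-0.002,"z":0.006,"yaw":-0.001,"fingers":0.66},{"x":-0.003,"y":-0.002,"z":0.009,"yaw":-0.001,"fingers":0.66},{"x":-0.003,"y":-0.002,"z":0.012,"yaw":-0.001,"fingers":0.66},{"x":-0.003,"y":-0.002,"z":0.012,"yaw":-0.001,"fingers":0.66}], "force": 20}}

```text
time: 11.85
eef_pos: [0.5097, -0.2625, 0.1104]
tcp_rot: [0.719, 0.695, -0.0, -0.001]
contact_force: [0.1, 0.5, -3.2]
opening: 0.573
finger_force: 32.4
```

Request:
{"op": "move_arm", "data": {"plan": [{"x":0,"y":0,"z":0.002,"yaw":0,"fingers":0.66},{"x":0,"y":0,"z":0.003,"yaw":0,"fingers":0.66},{"x":0,"y":0,"z":0.003,"yaw":0,"fingers":0.66}]}}

```text
time: 12.15
eef_pos: [0.5103, -0.263, 0.1085]
tcp_rot: [0.719, 0.695, 0.0, 0.0]
contact_force: [-1.0, 0.6, -0.8]
opening: 0.574
finger_force: 32.5
```

```bash
python3 -c "
from h import *
go((.511,-.263,.099,-.034)); print(ctrl.get_state()['wrist_torque'].round(2))"
```

```text
t 12.15 p [ 0.5103 -0.263   0.1085] psi -0.0352 F [-1.   0.6 -0.8] q6 -0.62 open 0.57
{'x': 0.0, 'y': 0.0007, 'z': 0.0095} yaw -0.001
[ 0.06  0.07 -0.03]
```

Request:
{"op": "move_arm", "data": {"plan": [{"x":0,"y":0,"z":0.001,"yaw":0,"fingers":0.66},{"x":0,"y":0,"z":0.002,"yaw":0,"fingers":0.66},{"x":0,"y":0,"z":0.003,"yaw":0,"fingers":0.66}]}}

```text
time: 12.45
eef_pos: [0.5106, -0.2634, 0.1061]
tcp_rot: [0.719, 0.695, -0.0, 0.001]
contact_force: [-1.8, -1.9, 3.3]
opening: 0.573
finger_force: 32.9
```

Request:
{"op": "move_arm", "data": {"plan": [{"x":0,"y":0,"z":0.001,"yaw":0,"fingers":0.66},{"x":0,"y":0,"z":0.002,"yaw":0,"fingers":0.66},{"x":0,"y":0,"z":0.003,"yaw":0,"fingers":0.66}]}}

```text
time: 12.75
eef_pos: [0.5107, -0.2638, 0.1028]
tcp_rot: [0.719, 0.695, -0.0, 0.001]
contact_force: [-0.2, -3.6, 2.8]
opening: 0.575
finger_force: 33.0
```

Request:
{"op": "move_arm", "data": {"plan": [{"x":0,"y":0,"z":0.001,"yaw":0,"fingers":0.66},{"x":0,"y":0,"z":0.002,"yaw":0,"fingers":0.66},{"x":0,"y":0,"z":0.002,"yaw":0,"fingers":0.66}]}}

```text
time: 13.05
eef_pos: [0.5106, -0.2632, 0.1004]
tcp_rot: [0.72, 0.694, 0.0, 0.001]
contact_force: [0.2, -3.2, 2.7]
opening: 0.575
finger_force: 33.1
```

Request:
{"op": "move_arm", "data": {"plan": [{"x":0,"y":0,"z":0.001,"yaw":0,"fingers":0.66},{"x":0,"y":0,"z":0.0015,"yaw":0,"fingers":0.66},{"x":0,"y":0,"z":0.0015,"yaw":0,"fingers":0.66}]}}

```text
time: 13.35
eef_pos: [0.5105, -0.263, 0.099]
tcp_rot: [0.72, 0.694, 0.0, 0.0]
contact_force: [-0.1, -4.0, 3.3]
opening: 0.573
finger_force: 33.2
```

```bash
python3 -c "
from h import *
go((.511,-.263,.098,-.034))
s=ctrl.read_camera('scene')[:,:,::-1]
cv2.imwrite('pics/s7.png',crop(s,205,120,80,70,7))"
```

```text
t 13.35 p [ 0.5105 -0.263   0.099 ] psi -0.0355 F [-0.1 -4.   3.3] q6 -0.62 open 0.57
{'x': 0.0, 'y': 0.0005, 'z': 0.001} yaw -0.001
```

View pics/s7.png

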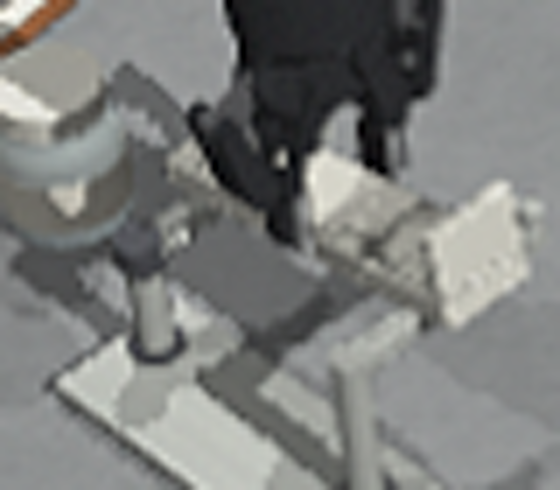

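The board has tilted in the grip, with its nose end high on the fixed arm (crop (475,260)). The low end hasn't clearly touched yet, so I'll go down in 1 mm steps.

Request:
{"op": "move_arm", "data": {"plan": [{"x":0,"y":0,"z":0.0005,"yaw":0,"fingers":0.66},{"x":0,"y":0,"z":0.001,"yaw":0,"fingers":0.66},{"x":0,"y":0,"z":0.001,"yaw":0,"fingers":0.66}]}}

```text
time: 13.7
eef_pos: [0.5105, -0.2631, 0.0989]
tcp_rot: [0.719, 0.695, 0.0, 0.0]
contact_force: [-0.6, -3.0, 7.9]
opening: 0.577
finger_force: 33.6
```

Request:
{"op": "move_arm", "data": {"plan": [{"x":0,"y":0,"z":0.0005,"yaw":0,"fingers":0.66},{"x":0,"y":0,"z":0.001,"yaw":0,"fingers":0.66},{"x":0,"y":0,"z":0.001,"yaw":0,"fingers":0.66}]}}

```text
time: 14.0
eef_pos: [0.5105, -0.263, 0.0988]
tcp_rot: [0.719, 0.695, -0.0, 0.0]
contact_force: [-2.7, -1.3, 11.4]
opening: 0.573
finger_force: 34.1
```

Force is now rising with no motion, so the board rests on both arms. I'll relieve the pressure and release slowly.

Request:
{"op": "move_arm", "data": {"plan": [{"x":0,"y":0,"z":-0.0015,"yaw":0,"fingers":0.44},{"x":0,"y":0,"z":-0.0015,"yaw":0,"fingers":0.4},{"x":0,"y":0,"z":-0.0015,"yaw":0,"fingers":0.35},{"x":0,"y":0,"z":-0.0015,"yaw":0,"fingers":0.25},{"x":0,"y":0,"z":-0.0015,"yaw":0,"fingers":0.15}]}}

```text
time: 14.5
eef_pos: [0.5095, -0.2619, 0.0971]
tcp_rot: [0.719, 0.695, -0.0, -0.001]
contact_force: [-0.5, -0.0, 0.8]
opening: 0.847
finger_force: 0.0
```

Request:
{"op": "move_arm", "data": {"plan": [{"x":0,"y":0,"z":0,"yaw":0,"fingers":0.05},{"x":0,"y":0,"z":-0.01,"yaw":0,"fingers":0},{"x":0,"y":0,"z":-0.03,"yaw":0,"fingers":0},{"x":0,"y":0,"z":-0.06,"yaw":0,"fingers":0},{"x":0,"y":0,"z":-0.1,"yaw":0,"fingers":0}]}}

```text
time: 15.0
eef_pos: [0.5092, -0.2621, 0.198]
tcp_rot: [0.719, 0.695, -0.0, -0.002]
contact_force: [0.2, -0.2, 0.6]
opening: 0.999
finger_force: 0.0
```

Request:
{"op": "move_arm", "data": {"plan": [{"x":0.03,"y":0,"z":-0.03,"yaw":0,"fingers":0},{"x":0.07,"y":0,"z":-0.04,"yaw":0,"fingers":0},{"x":0.115,"y":0,"z":-0.04,"yaw":0,"fingers":0},{"x":0.16,"y":-0.01,"z":-0.04,"yaw":0,"fingers":0},{"x":0.205,"y":-0.02,"z":-0.04,"yaw":0,"fingers":0}]}}

```text
time: 15.5
eef_pos: [0.4972, -0.0557, 0.2394]
tcp_rot: [0.72, 0.694, 0.0, 0.001]
contact_force: [0.9, 0.7, 0.0]
opening: 1.002
finger_force: 0.0
```

Request:
{"op": "move_arm", "data": {"plan": [{"x":0.045,"y":0,"z":0,"yaw":0,"fingers":0},{"x":0.09,"y":0,"z":0,"yaw":0,"fingers":0},{"x":0.135,"y":0,"z":0,"yaw":0,"fingers":0},{"x":0.135,"y":0,"z":0,"yaw":0,"fingers":0}]}}

```text
time: 15.9
eef_pos: [0.5018, 0.0821, 0.2393]
tcp_rot: [0.717, 0.697, 0.001, -0.0]
contact_force: [0.7, -0.6, 1.4]
opening: 1.0
finger_force: 0.0
```

```bash
python3 -c "
from h import *
go((.511,-.263,.098,-.034))
t=np.mean([ctrl.read_camera('top')[:,:,::-1].astype(float) for _ in range(3)],0).astype(np.uint8);s=ctrl.read_camera('scene')[:,:,::-1]
cv2.imwrite('pics/t8.png',t);cv2.imwrite('pics/sc8.png',s)
cv2.imwrite('pics/s8.png',np.hstack([crop(t,372,150,66,80,6),crop(s,215,115,66,80,6)]))"
```

```text
t 15.9 p [0.5018 0.0821 0.2393] psi -0.029 F [ 0.7 -0.6  1.4] q6 -0.01 open 1.0
{'x': -0.3449, 'y': 0.0191, 'z': 0.1407} yaw 0.005
```

View pics/s8.png

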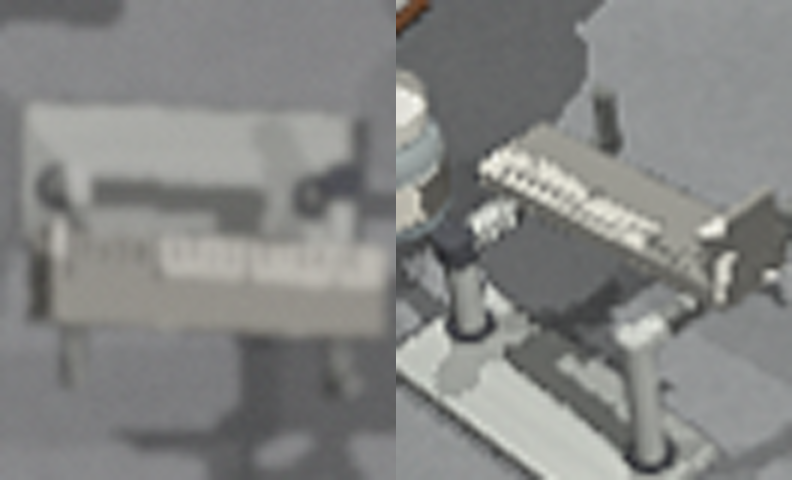

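The board lies across both arms, marked face up and nose over the fixed arm. A numeric check of centring and squareness follows.

```bash
python3 - <<'E'
from fit import *
g=cv2.cvtColor(cv2.imread("pics/t8.png"),cv2.COLOR_BGR2GRAY).astype(float)
x=[.511,-.2622,-.034]
def torack(P): c,s=np.cos(x[2]),np.sin(x[2]);v=P[:,:2]-x[:2];return np.c_[c*v[:,0]+s*v[:,1],-s*v[:,0]+c*v[:,1]]*1000
def edge(p,sg):
    d=np.clip(sg*np.diff(p),0,None);i=d.argmax();a=max(i-1,0);w=d[a:i+2];return (w*np.arange(a,a+len(w))).sum()/w.sum()+.5
def tilt(px): # ray with tilted slab-top plane z=.111+.147*ry
    z=.111
    for _ in range(6): q=torack(onz("top",[px],z))[0]; z=.111+.147*q[1]/1000
    return q
for n,lo,hi,sg,cols in(("front",185,195,1,range(398,432,3)),("back",198,212,-1,[388,392,396,400,404,408,420,424])):
    q=np.array([tilt((c,lo+edge(g[lo:hi,c],sg))) for c in cols]);k=np.polyfit(q[:,1],q[:,0],1);print(n,"x at y=0",k[1].round(1),"slope",k[0].round(3),q[:,0].round(1).tolist())
print("tail",[tilt((430+edge(g[r,430:444],-1),r)).round(1).tolist() for r in(193,196,199,202)])
print("expected px of corners",proj("top",pose(x,[(25,-99,97),(-25,-99,97),(25,92,161),(-25,92,161)])).round(1).tolist())
y=x;sc=lambda c:T([(c[0]-396,c[1])],6,(215,115))
print("scene: tail near top meas",sc((480,172)),"far",sc((545,125)),"nose top far",sc((772,187)),"exp",proj("scene",pose(x,[(25,-101.3,96.2),(-25,-101.3,96.2),(-25,91.4,161)])).round(1).tolist())
E
```

```text
front x at y=0 28.7 slope 0.049 [32.5, 33.5, 34.2, 23.3, 25.0, 23.4, 20.3, 21.0, 36.2, 35.2, 22.7, 23.1]
back x at y=0 -26.2 slope 0.032 [-25.2, -23.6, -25.3, -26.1, -25.2, -24.7, -28.9, -27.7]
tail [[15.2, -98.8], [5.2, -97.1], [-4.8, -97.2], [-14.7, -97.0]]
expected px of corners [[436.3, 190.0], [436.1, 205.1], [381.3, 185.9], [380.9, 201.7]]
scene: tail near top meas [[228.58333333 143.25      ]] far [[239.41666667 135.41666667]] nose top far [[277.25 145.75]] exp [[227.5, 141.9], [238.6, 134.5], [277.3, 145.4]]
```

The board measures about 1 mm off centre across its width and 2–4 mm off along its length, and it is square within measurement noise. That is good enough, so I'm handing in.

```bash
python3 -c "
from plant import ctrl
print(ctrl.sign_off())"
```

```text
the job is handed in; nothing more can be done
None
```

The folding arm was pushed to its stop, and the board now rests across both arms, marked face up with its nose over the fixed arm, square as far as I could measure and 2–4 mm off centre lengthwise; the job is handed in, with no verdict shown.

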